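Weigh a sealed centrifuge bucket on the trip balance

ROBOT

A 7-joint arm with a two-finger parallel gripper is mounted at the origin on the work surface. World frame = base frame: x ahead of the robot, y to its left, z up, the work surface at z = 0. Lengths are in m, angles in degrees, forces in N, time in s.
With the tool pointing down it reaches from about 0.35 to 0.775 m from the base axis. Payload 3.1 kg.
Tool frame: the origin (TCP) lies on the centre line of the jaws, within the pads' length; the fingertips stand 17 mm ahead of it and the grasp point (between the pads) lies 2 mm behind it (robot.tip_reach is the distance from the TCP to the fingertips, in m); z points along the fingers, y is the direction in which the jaws open and shut (so a half turn about z gives the same grasp; the last joint's range is limited). The gripper opens to 85 mm and grips with 20 to 120 N. Pads are 22 mm wide; open, the fingers measure 114 mm over their backs; the gripper's body (76 mm by 85 mm) begins 54 mm behind the grasp point. The pads swing forward as they close: fully open they stand 13 mm farther back than shut.
Start: joints at [69.345, 17.813, 0.802, 86.603, -0.252, 75.585, -1.558], TCP at [0.172, -0.522, 0.248] pointing down, gripper open.
Joint ranges: [-154.91, 154.91], [-16.99, 109.72], [-72.82, 74.43], [7.12, 147.25], [-82.49, 262.49], [11.32, 116.49], [-174.64, 174.64]. Speed limits (degrees/s): [159.86, 159.86, 180, 180, 180, 180, 180].

INTERFACE

Orientations are given as [roll, pitch, yaw] about the fixed x, y, z axes, in that order (R = Rz(yaw) Ry(pitch) Rx(roll)).
In Python, from station import robot, fingers, vision, workorder, recognise gives the robot as it stands. Calls block until the motion is done:
- robot.move_to(position, orientation): joint-space move of the TCP to a pose.
- robot.line_to(position, orientation=None, velocity=0.15, f_stop=None): straight line of the TCP; orientation=None keeps the orientation; velocity is the mean speed in m/s. With f_stop (N) it stops when the force on the tool has changed by that much, and returns True; else False.
- robot.move_j(angles): joint-space move.
- fingers.gripper_to(opening, force=None): opening from 0.0 (shut) to 1.0 (fully open); force is the grip in N (None keeps the last); returns when the fingers have stopped.
- robot.pause(seconds).
- robot.inverse_kinematics(position, orientation): joint angles nearest the present ones, or None.
- vision.grab_frame(name): name is "scene" or "top"; returns the picture (420x560x3 uint8, red, green, blue); there is no depth.
- vision.calibration(name): a dict with "mtx" (3x3 intrinsics, pixels), "k1" (the pictures are not rectified: a ray, as slopes to the right and down, at radius r is drawn at 1 + k1 r^2 times it, then the intrinsics apply), "extrinsics" (4x4, takes a point from world to camera coordinates). Camera axes: x right, y up, looking along -z (the intrinsics and any distortion apply to the point x, -y, -z); pixel columns grow to the right and rows downward; lengths in m; the calibration is good to about 2 mm. A picture is of the moment at which its call begins. calibration takes no time and is no camera call.
A pose or a line that the arm cannot do raises robot.PlanningError and nothing moves.
- workorder.close_job(): hands the job in, once; it reports no verdict.
Trained networks look in the newest picture that a camera, given by its name, has taken for a name from the list of things; names that differ only in an ending like _2 or _b are one class to them, and where a whole thing is asked for, a point or a joint stands for the part that bears it (a point fixed in the world has none). Each returns a list of dicts, best first, with "p" (0 to 1); they miss things now and then, are a little off and sometimes report something else, mostly with a low value. They report only what shows in the picture. A call takes as long as a camera call. They do not tell look-alikes from the thing itself.
- recognise(label, camera): "rect" ([centre column, centre row, width, height] in pixels, round what is visible of it).
Readings, each from a call of its own:
- robot.current_time_s(): time.
- robot.current_joint_positions(): joint angles.
- robot.current_dq(): joint speeds.
- robot.current_joint_torque(): joint torques, N m.
- robot.current_tool_pos(): TCP position.
- robot.current_eef_rot(): TCP orientation.
- robot.current_contact_force(): force on the tool from outside, world axes, zero at the start.
- robot.current_torque(): the same for the moment, N m.
- robot.current_finger_gap(): opening from 0.0 (shut) to 1.0 (fully open).
Only numpy, scipy, OpenCV 4.12 (cv2) and the standard library are available. Lean on these libraries where they do the work, as an engineer would, in place of code of your own. Each camera call takes 0.05 s, during which the arm holds its last target. There are 200 camera calls.

TASK

Weigh the sealed centrifuge bucket that stands on the left pan of the balance: set one or more of the known steel weights upright on the empty right pan, then push the sliding poise out of its parking place along the rail with light touches (do not grip it) until the beam comes to rest level. Be gentle, the balance's bearings are delicate: never lean on it, leave the bucket untouched and the other labware where it stands, and let go with the beam swinging free and level.

Things in the scene. Friction and masses are not known exactly. Their poses are not given: they have to be found in the camera images.
- balance: two-pan balance, cream base 150 x 260 mm fixed to the bench; origin on the bench under its middle; x points away from the robot and the rail, y along the beam to the left pan. The beam pivots about x, 70 mm up, in the middle. The pans stay level: where a load stands on its pan does not matter. The bearings stand a light press (up to about 10 N) on a pan or the poise; more harms them
- beam (a joint): tilt of the beam in rad: 0 is level, positive when the right (weights) pan is low, stops at -0.12 and +0.12; it starts on the -0.12 stop (bucket low). When swinging free it settles in about 1.5 s at a tilt of about +0.0042 rad for each gram by which the right side outweighs the left (so about 0.0055 rad per mm of poise travel), and goes to a stop beyond some 28 g. Level means within 0.03 rad
- poise (a joint): position of the steel sliding poise along its rail in m: 0 at the rail's middle, growing towards the right (weights) pan, end stops at -0.08 and +0.08. It starts parked near the left end (-0.075 to -0.065); positions beyond -0.05 are the parking place and not for weighing. It weighs 150 g, so each mm to the right counts as 1.25 g on the right pan; at 0 it counts nothing, while parked about -88 g. It stays where it is left; it takes about 1 N to push
- poise_tab (a point): middle of the poise's upright tab, 12 mm wide along the rail, 18 mm across it, 36 mm tall, of which this point is 20 mm above the foot; the block below it is 24 mm long, its top 20 mm below this point. The tab stands 115 mm from the beam's pivot line on the robot's side, 75 mm above the bench when level; the rail runs along the balance's y axis and its top is 50 mm above the bench. Free space of 50 mm and more on both sides of the tab
- pan_r_top (a point): centre of the flat top face of the right, empty pan (steel, 130 mm across inside, with a rim 3.5 mm high): 120 mm from the pivot, 100 mm above the bench when level and about 14 mm higher at the start. Pressing it down to level takes just the force by which the left side outweighs the right
- pan_l_top (a point): centre of the top face of the left pan, same size, on which the bucket stands; 120 mm from the pivot on the other side
- bucket_mid (a point): sealed centrifuge bucket: aluminium cup 54 mm across with a grey cap 58 mm across, 76 mm tall, this point half-way up; standing on the left pan; its weight is not known, 120 to 370 g
- w50_mid (a point): 50 g steel weight, the smallest: cylinder 20 mm across with a small grip head, 30 mm tall, this point half-way up (15 mm); stands on the bench mat (3 mm thick)
- w100_mid (a point): 100 g steel weight, the middle one: 25 mm across, 36 mm tall, this point half-way up (18 mm); cylinder 24 mm high below the head; stands on the mat
- w200_mid (a point): 200 g steel weight, the largest: 32 mm across, 44 mm tall, this point half-way up (22 mm); cylinder 32 mm high below the head; stands on the mat
- objective: bystander: dark microscope objective standing on the mat among the weights, 24 mm across, 40 mm tall, tapering at the top; origin at its foot
- dish: bystander: clear round dish 88 mm across, 14 mm high; origin under its centre
- stain: bystander: brown stain bottle 44 mm across, 85 mm tall; origin under its centre
- beaker: bystander: glass beaker 70 mm across, 90 mm tall; origin under its centre
- pen: bystander: grey pen 120 mm long, 10 mm thick, lying; origin under its middle
Not all that is in view belongs to the job. What is shaped like the part that bears w200_mid but orange or red is not meant.

How it is judged (in metres and radians):
At the end, for the whole second after the job is handed in: beam at rest (under 0.05 rad/s) and level within 0.03 rad; poise joint above -0.05; bucket upright on the left pan (within 45 mm of its centre); at least one known weight standing upright on the right pan (within 65 mm of its centre) (value of joint beam between -0.03 and 0.03 rad and velocity of joint beam between -0.05 and 0.05 rad/s and value of joint poise above -0.05 m and horizontal distance between bucket_mid and pan_l_top below 0.045 m and angle between bucket_mid's own z axis and vertical below 0.15 rad and ((horizontal distance between w50_mid and pan_r_top below 0.065 m and z of w50_mid in the frame of pan_r_top between 0.011 and 0.019 m and angle between w50_mid's own z axis and vertical below 0.15 rad) or (horizontal distance between w100_mid and pan_r_top below 0.065 m and z of w100_mid in the frame of pan_r_top between 0.014 and 0.022 m and angle between w100_mid's own z axis and vertical below 0.15 rad) or (horizontal distance between w200_mid and pan_r_top below 0.065 m and z of w200_mid in the frame of pan_r_top between 0.018 and 0.026 m and angle between w200_mid's own z axis and vertical below 0.15 rad))); the robot touches nothing.
It fails at once if the robot's fingers push on the balance with more than 15 N (contact force between balance and the fingers above 15 N).
It fails at once if the right pan is leaned on or struck with more than 30 N (contact force between pan_r and anything else above 30 N).
It fails at once if the robot touches the bucket (contact force between bucket and the fingers above 0.5 N or contact force between bucket and the arm above 0.5 N).
It fails at once if a bystander is moved more than 25 mm (distance of any of objective, dish, stain, beaker, pen from where it was at the start of the episode above 0.025 m).
It also fails if it takes over 72 s, if anything falls off the work surface, if the arm or the gripper's body presses on something with over 40 N, if the wrist force passes 120 N, or if a joint passes its speed limit or range.

## Working session

There is one attempt and no reset: what is moved stays moved. The work goes in short steps, each a Python script; the robot and the scene stay as the last script left them, time stands still between calls to the robot, and variables do not carry over. Pictures are saved under pics/ and viewed, about 8 in all and at most 12, crops included, and the job is handed in when it is done.

```bash
mkdir -p pics; ls
python3 - <<'E'
from station import robot, fingers, vision, workorder, recognise
import cv2
for c in ("scene","top"):
    im=vision.grab_frame(c); cv2.imwrite(f"pics/{c}0.png",im[:,:,::-1])
    k=vision.calibration(c); print(c,k)
    for n in ["balance","poise_tab","pan_r_top","pan_l_top","bucket_mid","w50_mid","w100_mid","w200_mid","objective","dish","stain","beaker","pen"]:
        print(n,[(round(d["p"],2),[round(float(v),1) for v in d["rect"]]) for d in recognise(n,c)][:4])
print(robot.current_time_s())
E
cd pics; python3 -c "
import cv2,numpy as np
a=cv2.imread('scene0.png');b=cv2.imread('top0.png');cv2.imwrite('a.png',cv2.resize(a,(800,600),interpolation=2));cv2.imwrite('b.png',cv2.resize(b,(800,600),interpolation=2))"
```

```text
pics
scene {'mtx': array([[478.18904375,   0.        , 282.04894763],
       [  0.        , 478.18904375, 207.55465603],
       [  0.        ,   0.        ,   1.        ]]), 'k1': -0.1528520507488493, 'extrinsics': array([[ 7.11599274e-01,  7.02585549e-01,  1.40943573e-04,
        -4.36107200e-01],
       [-4.91223836e-01,  4.97382479e-01,  7.15059307e-01,
         1.70162971e-01],
       [ 5.02320233e-01, -5.08904919e-01,  6.99063779e-01,
        -1.43306531e+00],
       [ 0.00000000e+00,  0.00000000e+00,  0.00000000e+00,
         1.00000000e+00]])}
balance [(0.93, [280.6, 243.7, 139.9, 109.6]), (0.36, [342.6, 149.5, 16.9, 24.0])]
poise_tab []
pan_r_top []
pan_l_top [(0.81, [321.4, 206.2, 50.2, 38.3])]
bucket_mid [(0.8, [320.9, 197.6, 22.0, 33.4])]
w50_mid [(0.65, [272.5, 200.8, 12.8, 27.7]), (0.42, [137.9, 288.2, 12.1, 8.9])]
w100_mid []
w200_mid [(0.84, [165.1, 311.2, 16.1, 25.4]), (0.74, [192.9, 237.2, 14.9, 19.7]), (0.65, [180.3, 258.6, 13.8, 23.5])]
objective [(0.52, [117.3, 323.8, 11.0, 17.2])]
dish [(0.88, [217.4, 377.4, 40.0, 45.0])]
stain [(0.85, [341.8, 150.0, 20.5, 27.0])
[... 758 characters left out ...]
5.0, 156.6, 91.8])]
pan_r_top [(0.67, [327.7, 207.4, 56.8, 56.6])]
pan_l_top [(0.79, [225.2, 206.8, 58.5, 56.8])]
bucket_mid [(0.91, [227.3, 200.4, 22.8, 29.8])]
w50_mid [(0.59, [327.0, 209.4, 58.4, 62.9])]
w100_mid [(0.6, [424.0, 210.1, 12.8, 11.8])]
w200_mid [(0.51, [396.9, 229.2, 13.1, 11.1]), (0.48, [327.9, 284.6, 11.0, 17.6])]
objective [(0.72, [397.0, 230.8, 12.6, 11.7]), (0.23, [124.0, 263.8, 25.0, 18.6])]
dish [(0.78, [397.3, 163.4, 29.2, 30.5]), (0.15, [279.8, 214.2, 154.1, 95.7])]
stain [(0.58, [124.9, 265.6, 23.4, 20.7])]
beaker [(0.94, [118.4, 215.7, 40.0, 30.3]), (0.72, [279.8, 215.4, 157.2, 89.7])]
pen [(0.55, [170.1, 283.9, 37.9, 15.1]), (0.51, [397.1, 161.7, 32.5, 33.0])]
1.4
```

View pics/a.png

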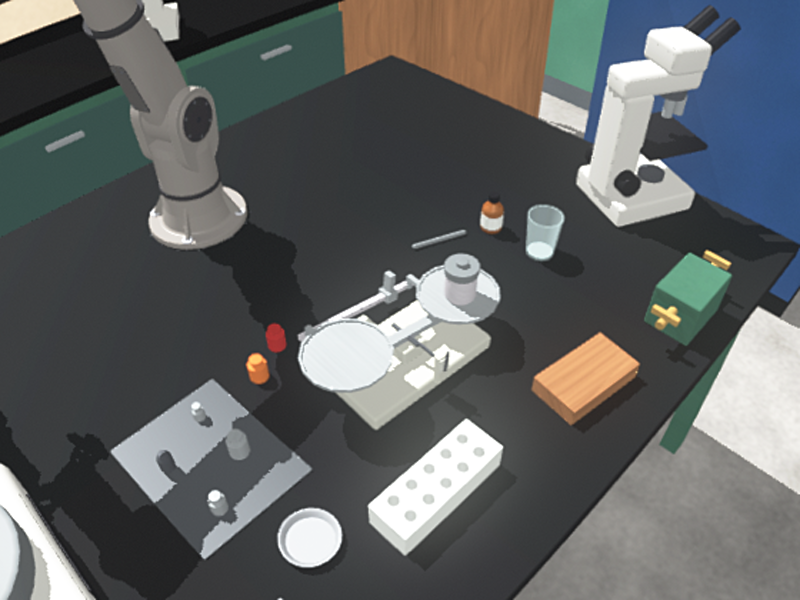

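View pics/b.png

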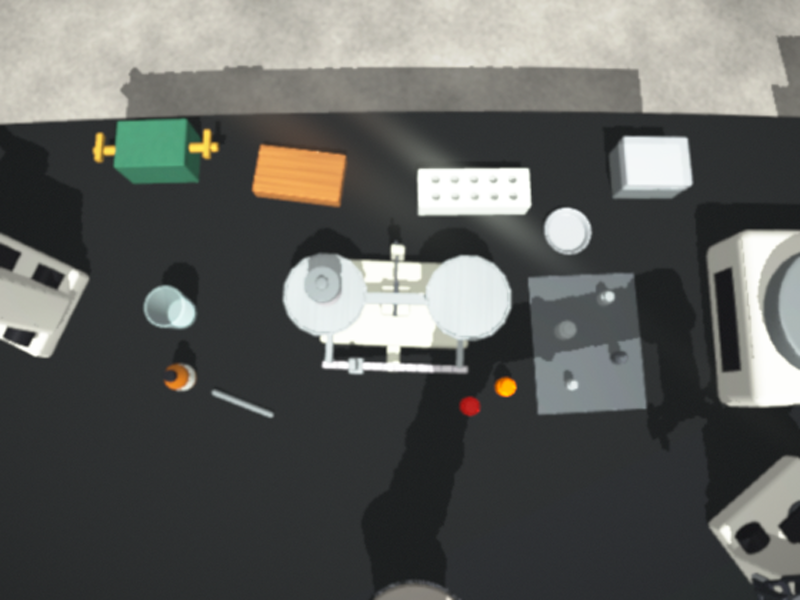

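The scene picture shows the mat at left with four small objects: steel ones at about (198,411), (237,444) and (217,502), and a dark one at (165,462). The orange (258,368) and red (276,338) cylinders are decoys. The bucket is on the left pan, and the poise tab is at (390,285). In the top picture the mat objects are at (607,296), (566,329), (618,356, dark) and (571,384). I'll enlarge the mat in both views to tell the weights apart, and compute positions.

```bash
cat > h.py <<'E'
import numpy as np, cv2
from station import robot, fingers, vision, workorder, recognise
def undist(c,uv):
    k=vision.calibration(c); K=k["mtx"]
    d=(np.array(uv,float)-K[:2,2])/[K[0,0],K[1,1]]
    s=d.copy()
    for _ in range(20): s=d/(1+k["k1"]*(s@s))
    E=k["extrinsics"];R=E[:3,:3];t=E[:3,3]
    return -R.T@t, R.T@np.array([s[0],-s[1],-1.])
def plane(c,uv,z):
    o,r=undist(c,uv); return o+r*(z-o[2])/r[2]
def tri(u1,u2):
    A=np.zeros((3,3));b=np.zeros(3);L=[undist("scene",u1),undist("top",u2)]
    for o,r in L:
        r=r/np.linalg.norm(r);P=np.eye(3)-np.outer(r,r);A+=P;b+=P@o
    return np.linalg.solve(A,b)
def proj(c,p):
    k=vision.calibration(c);E=k["extrinsics"];q=E[:3,:3]@np.array(p)+E[:3,3]
    s=np.array([q[0],-q[1]])/-q[2]; s=s*(1+k["k1"]*(s@s)); return k["mtx"][:2,:2]@s+k["mtx"][:2,2]
def snap(c,n): 
    im=vision.grab_frame(c); cv2.imwrite(f"pics/{n}.png",im[:,:,::-1]); return im
E
python3 - <<'E'
from h import *
a=cv2.imread("pics/scene0.png");b=cv2.imread("pics/top0.png")
A=cv2.resize(a[260:360,100:200],(600,600)[:2],interpolation=cv2.INTER_CUBIC)[:, :400*1+200]
A=cv2.resize(a[262:362,75:175],(400,400),interpolation=cv2.INTER_CUBIC)
A=cv2.resize(a[265:365,95:195],(400,400),interpolation=cv2.INTER_CUBIC)
B=cv2.resize(b[190:290,365:465],(400,400),interpolation=cv2.INTER_CUBIC)
C=cv2.resize(b[225:265,220:345],(800,200*256//200)[:2],interpolation=cv2.INTER_CUBIC)[:200]
C=cv2.resize(b[230:262,216:344],(800,200),interpolation=cv2.INTER_CUBIC)
cv2.imwrite("pics/c.png",np.vstack([np.hstack([A,B]),C]))
print("panR",plane("top",(327.7,207.4),.1144),"panL",plane("top",(225.2,206.8),.0856))
for n,z,p in [("A607",.01,(424.5,208)),("B566",.02,(396.5,231)),("obj",.02,(433,249.5)),("D571",.018,(400,269))]: print(n,plane("top",p,z))
print("rail ends",plane("top",(226,256.5),.05),plane("top",(327,259.3),.05))
print("tab",plane("top",(249.3,256),.09))
E
```

```text
panR [ 0.58900489 -0.09605221  0.1144    ] panL [0.59820122 0.14755077 0.0856    ]
A607 [ 0.60121377 -0.36451515  0.01      ]
B566 [ 0.54077548 -0.28358872  0.02      ]
obj [ 0.49157916 -0.37666682  0.02      ]
D571 [ 0.4437523 -0.2883653  0.018    ]
rail ends [0.48049567 0.14920464 0.05      ] [ 0.47033587 -0.09862693  0.05      ]
tab [0.47903882 0.08969561 0.09      ]
```

View pics/c.png

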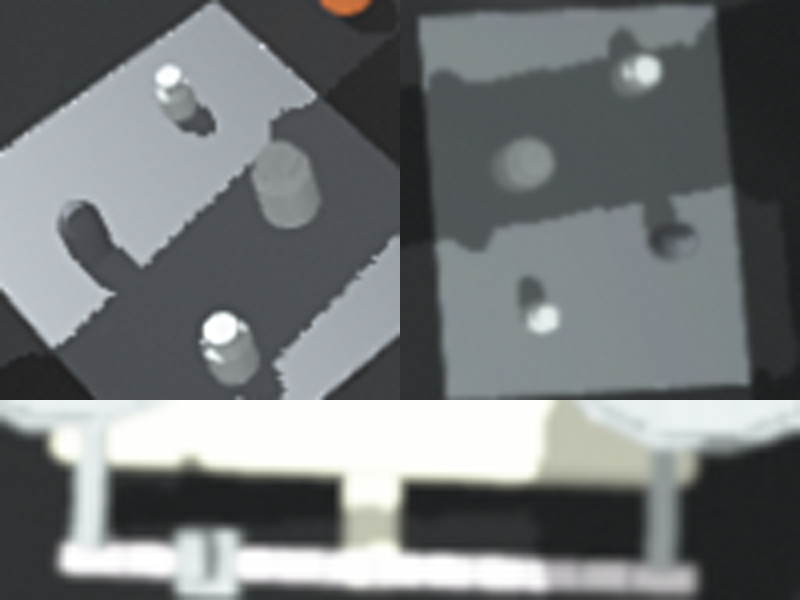

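Named by pixels (full-frame):

| Item | Scene | Top | Why |
|---|---|---|---|
| w50 | (137,284) | (401,269) | smallest steel cylinder |
| w200 | (166,308) | (397,230) | broadest grey steel, not the orange or red look-alikes |
| w100 | (150,347) | (427,207) | middle size |
| Objective | – | (433,250) | dark, tapering |

Next I'll probe the right pan lightly with closed fingers. Pressed to level, the force reads M + 88 g.

Run:
```python
from h import *
print("w100top",tri((150,347),(426.7,207.5)),"w50top",tri((137,283.5),(400.7,269.5)),"w200top",tri((165,303),(397,230)))
print("panR",tri((243,248.5),(327.7,207.4)),"panL",tri((320.6,205),(225.2,206.8)))
print(robot.current_tool_pos(),robot.current_eef_rot(),robot.tip_reach)
for p in ([.59,-.096,.16],[.54,-.284,.10],[.479,.09,.12]):
  for yaw in (0,90,-90,180): 
    q=robot.inverse_kinematics(p,[180,0,yaw]); print(p,yaw,None if q is None else np.round(q,0))
```

```text
w100top [ 0.59875277 -0.35984519  0.0369816 ] w50top [ 0.44231549 -0.28687155  0.02901759] w200top [ 0.54075701 -0.2772359   0.0461046 ]
panR [ 0.58986693 -0.09559297  0.11248192] panL [0.59871573 0.14767512 0.07942237]
[ 0.17243926 -0.52229625  0.24830415] [1.79997287e+02 1.71422198e-03 1.82722903e+01] 0.017
[0.59, -0.096, 0.16] 0 [ 22.  28. -22.  86.  11.  68. -91.]
[0.59, -0.096, 0.16] 90 [ 33.  32. -38.  85.  20.  70.  -8.]
[0.59, -0.096, 0.16] -90 [ -32.   40.   64.   88.  -37.   75. -143.]
[0.59, -0.096, 0.16] 180 [ 33.  32. -38.  85.  20.  70.  82.]
[0.54, -0.284, 0.1] 0 [ 33.  32. -10.  88.   6.  61. -68.]
[0.54, -0.284, 0.1] 90 [ 41.  33. -22.  88.  13.  62.  16.]
[0.54, -0.284, 0.1] -90 [  22.   31.    6.   88.   -4.   60. -151.]
[0.54, -0.284, 0.1] 180 [ 48.  36. -33.  87.  21.  64. 100.]
[0.479, 0.09, 0.12] 0 [  25.   25.  -49.  105.   21.   60. -122.]
[0.479, 0.09, 0.12] 90 [ 29.  27. -55. 105.  25.  61. -35.]
[0.479, 0.09, 0.12] -90 [ 33.  30. -62. 105.  30.  63. 141.]
[0.479, 0.09, 0.12] 180 [ 32.  29. -59. 105.  28.  62.  52.]
```

Run:
```python
from h import *
fingers.gripper_to(0.0)
robot.move_to([.59,-.10,.19],[180,0,0])
robot.line_to([.59,-.10,.142])
robot.pause(.3)
f0=np.mean([robot.current_contact_force() for _ in range(10)],0)
print("base",f0)
for z in (.126,.121,.118,.115):
    hit=robot.line_to([.59,-.10,z],velocity=.03,f_stop=7); robot.pause(.5)
    f=np.mean([robot.current_contact_force() for _ in range(10)],0)-f0
    print(z,hit,np.round(f,2),"g",f[2]/9.81e-3)
    if abs(f[2])>7: break
robot.line_to([.59,-.10,.16])
print(np.mean([robot.current_contact_force() for _ in range(10)],0)-f0, robot.current_time_s())
```

```text
base [ 0.28851001 -0.27858003 -1.22358633]
0.126 False [ 0.16 -2.24  4.68] g 476.98760031850674
0.121 False [-0.49 -3.    5.06] g 516.0844000135774
0.118 False [-0.44 -1.03  5.83] g 594.6558413422437
0.115 False [-2.21 -0.07  4.72] g 480.8997644264897
[-0.58636259 -0.3939541   0.13410839] 9.025
```

Noisy, about 5 N, so M is roughly 300–370 g. That calls for 200 + 100 g, with the poise trimming the rest. Fetching the 200 g weight first.

```bash
cat >> h.py <<'E'
def fetch(src,dst,zg,zb,opening):
    """grasp at TCP height zg (weight foot at .003), place with foot on pan at zb; jaws along x (yaw 90)"""
    o=[180,0,90]
    fingers.gripper_to(opening)
    robot.move_to([*src,.12],o); robot.line_to([*src,zg],velocity=.12)
    fingers.gripper_to(0.0,force=30); print("gap mm",robot.current_finger_gap()*85)
    robot.line_to([*src,.20],velocity=.2)
    robot.move_to([*dst,.20],o)
    zt=zb+zg-.003
    robot.line_to([*dst,zt+.010],velocity=.15); robot.pause(.2)
    print("stop",robot.line_to([*dst,zt-.002],velocity=.02,f_stop=2.5),robot.current_tool_pos(),zt)
    return o
def release(dst,opening):
    fingers.gripper_to(opening); p=robot.current_tool_pos()
    robot.line_to([p[0],p[1],p[2]+.06],velocity=.12)
E
python3 - <<'E'
from h import *
fetch((.5407,-.2800),(.590,-.122),.025,.1135,.6)
snap("scene","s1"); print(robot.current_time_s())
E
python3 -c "
import cv2
a=cv2.imread('pics/s1.png')[130:330,110:390];cv2.imwrite('pics/s1c.png',cv2.resize(a,None,fx=2.8,fy=2.8,interpolation=2))"
```

```text
gap mm 30.690325816633074
stop True [ 0.59000699 -0.12215693  0.13576371] 0.1355
15.3167
```

View pics/s1c.png

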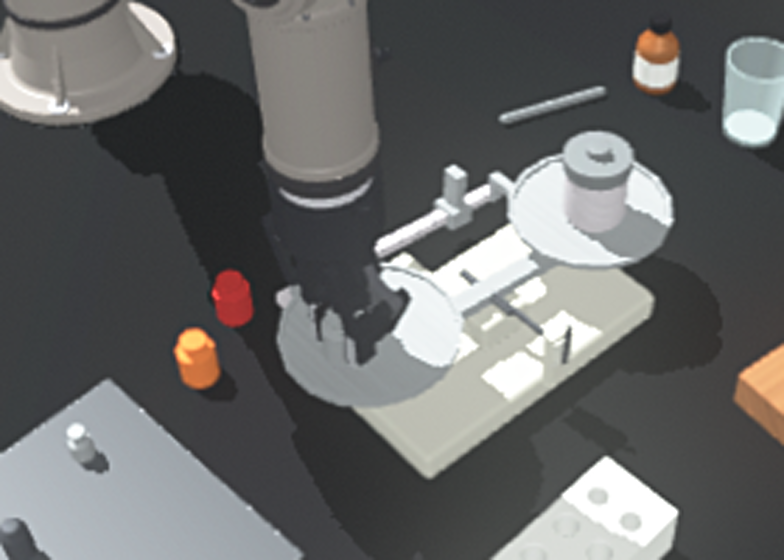

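The 200 g weight is held upright over the right pan at about crop (340,330), with its foot at pan height. I'll ease it down slightly, release it, then fetch the 100 g.

```bash
python3 - <<'E'
from h import *
p=robot.current_tool_pos()
print(robot.line_to([p[0],p[1],p[2]-.002],velocity=.02,f_stop=3.5),robot.current_tool_pos()[2])
release(None,.6)
fetch((.5995,-.3615),(.590,-.068),.022,.1135,.6)
p=robot.current_tool_pos()
print(robot.line_to([p[0],p[1],p[2]-.002],velocity=.02,f_stop=3),robot.current_tool_pos()[2])
release(None,.6)
robot.move_to([.42,-.10,.22],[180,0,-2])
robot.pause(1)
snap("scene","s2"); snap("top","t2"); print(robot.current_time_s())
E
python3 -c "
import cv2,numpy as np
a=cv2.imread('pics/s2.png')[130:330,150:350];b=cv2.imread('pics/t2.png')[130:330,180:380]
cv2.imwrite('pics/s2c.png',cv2.resize(np.hstack([a,b]),None,fx=2,fy=2,interpolation=2))"
```

```text
False 0.13380221242957763
gap mm 23.723531554919788
stop False [ 0.59010288 -0.06827481  0.13065485] 0.1325
False 0.12858343993365856
26.275
```

View pics/s2c.png

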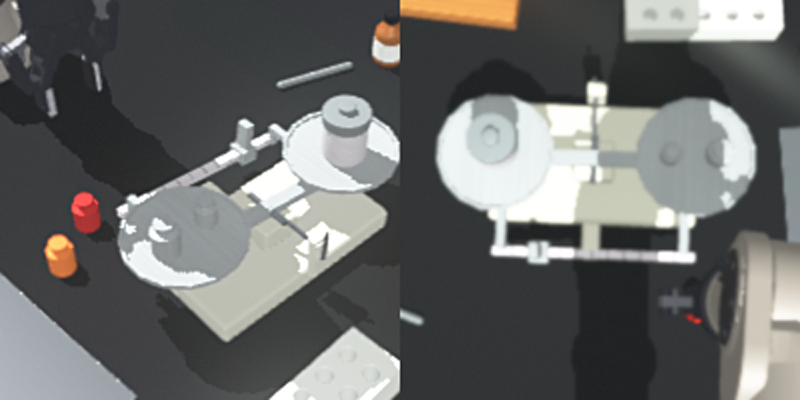

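Both weights stand upright on the right pan at scene crop (207,210) and (165,238). The bucket pan is still low, and the tab is at scene crop (245,125), top crop (537,243). Next, straddle the tab with open fingers and push it to about mid-rail.

```bash
cat >> h.py <<'E'
C=np.array([.5943,.0262]); Y=np.array([.037,.9993]); X=np.array([.9993,-.037])
Z0=.085; ORI=[180,0,-2.1]
def at(s,z=Z0): return [*(C-.115*X-s*Y),z]      # world point for poise coordinate s
OPEN=.4
def push(s):   # left finger pushes tab to coordinate s, then clears it
    h=OPEN*.085/2-.006
    r=robot.line_to(at(s+h),velocity=.05,f_stop=7)
    print("push",s,"stopped" if r else "ok"); robot.line_to(at(s+h-.007),velocity=.05)
def shift(n,ref="scene0",box=(175,235,293,355)):
    a,b=[cv2.imread(f"pics/{k}.png",0)[box[0]:box[1],box[2]:box[3]].astype(np.float32) for k in (ref,n)]
    w=cv2.createHanningWindow(a.shape[::-1],cv2.CV_32F)
    (d,r)=cv2.phaseCorrelate(a,b,w); return np.round(d,2),round(r,2)
E
python3 - <<'E'
from h import *
t=tri((272.5,192.5),(248.8,251.5)); print("tab top",t, "s",-(t[:2]-(C-.115*X))@Y,"x off",(t[:2]-C)@X, "expected shift to level px",proj("scene",[*(C+.12*Y),.14])-proj("scene",[*(C+.12*Y),.1256]))
print("no-move shift",shift("s2"))
fingers.gripper_to(OPEN)
robot.move_to(at(-.068,.15),ORI); robot.line_to(at(-.068),velocity=.12)
print("gap",robot.current_finger_gap()*85)
push(.005); robot.pause(1.5); snap("scene","s3"); snap("top","t3"); print(shift("s3"),robot.current_time_s())
E
python3 -c "
import cv2,numpy as np
a=cv2.imread('pics/s3.png')[130:330,170:370];b=cv2.imread('pics/t3.png')[130:330,180:380]
cv2.imwrite('pics/s3c.png',cv2.resize(np.hstack([a,b]),None,fx=2,fy=2,interpolation=2))"
```

```text
tab top [0.48991095 0.09106403 0.08686504] s -0.0609562270549424 x off -0.10671594468726789 expected shift to level px [ 0.35449604 -4.58176057]
no-move shift (array([0.01, 0.02]), 0.99)
gap 34.1108915136693
push 0.005 ok
(array([ 0.99, -6.12]), 0.8) 31.8833
```

View pics/s3c.png

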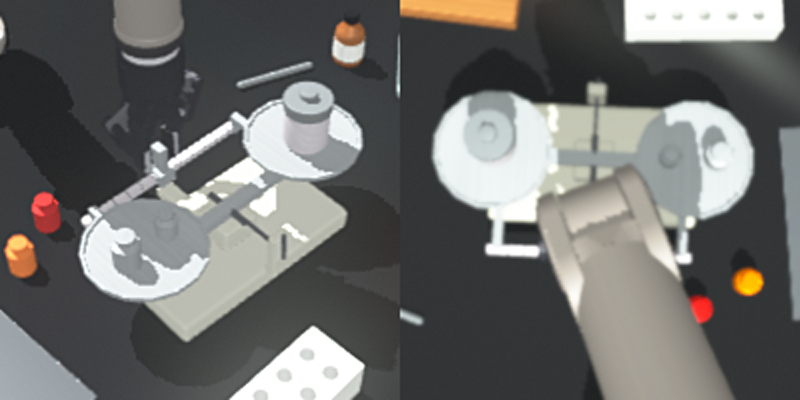

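The pans now look nearly level. The bucket has risen 6.1 px against 4.6 px for level, so tilt is about +0.04. I'll nudge the poise back about 7 mm with the other finger.

```bash
cat >> h.py <<'E'
def pushback(s):
    h=OPEN*.085/2-.006
    r=robot.line_to(at(s-h),velocity=.04,f_stop=7)
    print("back",s,"stopped" if r else "ok"); robot.line_to(at(s-h+.007),velocity=.05)
def tilts(n):
    out=[]
    for box in ((165,240,288,355),(165,212,305,337)):
        d,r=shift(n,box=box); out.append((round(-.12+.12*-d[1]/4.58,3),r))
    return out
E
python3 - <<'E'
from h import *
print(tilts("s3"))
pushback(-.0025); robot.pause(1.6); snap("scene","s4"); print(tilts("s4"),robot.current_time_s())
E
```

```text
[(np.float64(0.027), 0.78), (np.float64(0.055), 0.89)]
back -0.0025 ok
[(np.float64(-0.008), 0.77), (np.float64(0.007), 0.93)] 34.5333
```

```bash
python3 - <<'E'
from h import *
robot.line_to(at(-.0025),velocity=.05); robot.line_to(at(-.0025,.19),velocity=.12)
robot.move_to([.42,-.10,.24],ORI); robot.pause(1.5)
snap("scene","s5"); snap("top","t5"); print(tilts("s5"),robot.current_time_s())
# independent: full pan positions, right pan shift vs s2 (up stop)
for box in ((205,290,200,285),(215,280,210,275)): print("right pan",shift("s5","s2",box))
print([ -.12+.12*float(-shift("s5","s2",b)[0][1])/4.58 for b in ((165,240,288,355),(165,212,305,337))])
print("right level px",proj("scene",[*(C-.12*Y),.100])-proj("scene",[*(C-.12*Y),.1144]))
E
python3 -c "
import cv2,numpy as np
a=cv2.imread('pics/s5.png')[150:310,190:350];b=cv2.imread('pics/t5.png')[130:290,200:360]
cv2.imwrite('pics/s5c.png',cv2.resize(np.hstack([a,b]),None,fx=2.5,fy=2.5,interpolation=2))"
```

```text
[(np.float64(-0.01), 0.79), (np.float64(0.007), 0.95)] 38.075
right pan (array([0.48, 4.19]), 0.44)
right pan (array([0.55, 4.21]), 0.55)
[-0.009694323144104802, 0.007860262008733632]
right level px [0.39183521 4.41671543]
```

View pics/s5c.png

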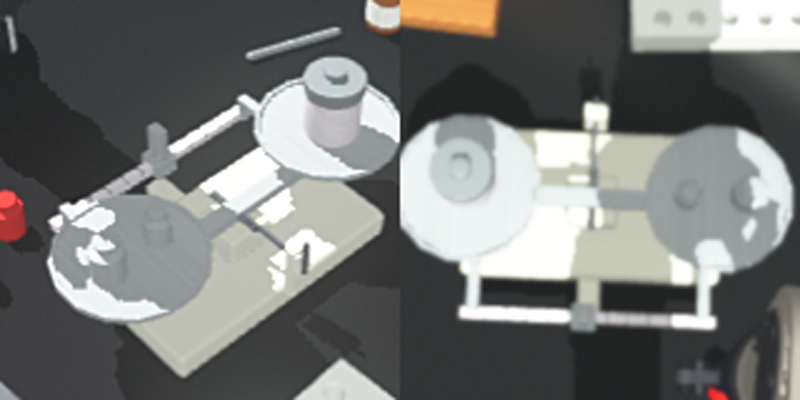

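The picture shows both weights upright on the right pan, the tab near mid-rail (top crop (582,317)) and the gripper clear. Three estimates put the tilt within ±0.01 rad, so I'm handing in.

```bash
python3 -c "
from station import workorder,robot
workorder.close_job(); print(robot.current_time_s())"
```

```text
the job is handed in; nothing more can be done
the job is handed in; nothing more can be done
```

I set the 200 g and 100 g weights upright on the right pan and pushed the poise with open fingers to about mid-rail (roughly −0.003 m). I then withdrew and handed the job in; the robot clock last read 38 s, just before that. That puts the bucket at roughly 297 g.

- **Final level check:** with the arm clear, the last pictures gave a tilt between −0.010 and +0.008 rad by the bucket's image shift. The right pan's shift gave about −0.006 rad, but that match was weaker. All are inside ±0.03 rad. I inferred that the beam was at rest from waiting 1.5 s; I did not measure its speed.
- **Checks that disagreed:**
    - The first force probe on the pan was noisy and read about 130 g too heavy (around 430 g).
    - The parked poise came out at −0.061 m from the pictures, but the task says −0.075 to −0.065 m. My poise position, and so the bucket weight, may be off by several mm (about 5–15 g). This doesn't affect the level check.
- **Contact:** when setting down the 100 g weight, the force stop never triggered. The pan was eased down about 4 mm before release, and I did not read the force at that point.
- **Bystanders:** I saw no sign in the pictures that the bucket or other labware was disturbed, but I did not measure their positions at the end.

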